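# Sweep the order discs into the counter tray

### The job

Clear the café's pick-up counter: sweep the three loose wooden order discs along the counter top, gently, into the three-sided wooden tray, until all three lie flat and wholly inside its walls. Only push them with the fingers, never pinch them or lift them off the counter, and leave the cup, the jar and the milk pitcher standing where they are.

Things in the scene. Friction and masses are not known exactly. Their poses are not given: they have to be found in the camera images.
- disc0: loose flat round order disc of pale wood, 44 mm across, 14 mm thick, about 16 g, lying flat on the counter with a thin ring on its upper face; one of three alike. Origin at the centre of its underside, z up; its turn does not matter. It slides under a light push (under 1 N) and stops at once when no longer pushed
- disc1: loose flat round order disc of pale wood, 44 mm across, 14 mm thick, about 16 g, lying flat on the counter with a thin ring on its upper face; one of three alike. Origin at the centre of its underside, z up; its turn does not matter. It slides under a light push (under 1 N) and stops at once when no longer pushed
- disc2: loose flat round order disc of pale wood, 44 mm across, 14 mm thick, about 16 g, lying flat on the counter with a thin ring on its upper face; one of three alike. Origin at the centre of its underside, z up; its turn does not matter. It slides under a light push (under 1 N) and stops at once when no longer pushed
- tray: three-sided wooden tray fixed to the counter, no floor: discs slide straight in. Walls 30 mm high, 12 mm thick on three sides; the fourth, its mouth, is open and faces roughly world -y, towards the discs. Inside 220 mm wide, 100 mm deep. Origin on the counter at mid-mouth, level with the side walls' front ends; x points into the tray (inside x 0 to 0.1 m), y along the mouth (inside -0.11 to 0.11 m)
- cup: small white ceramic cup without handle, 56 mm across the rim, 46 mm high, loose, standing upright among the discs; not to be moved. Origin at the centre of its underside, z up
- jar: small closed amber glass jar, 56 mm across, 62 mm high, loose, standing to the robot's right of the discs; not to be moved. Origin at the centre of its underside, z up
- pitcher: small steel milk pitcher, 72 mm across, 85 mm high, with a handle that stands out on one side (its own +y), loose, standing to the robot's right of the discs; not to be moved. Origin at the centre of its underside, z up

How it is judged:
At the end, for the whole second after the job is handed in: Each disc lies flat on the counter (tilt under 0.15 rad, underside under 6 mm up), at rest, wholly inside the tray: its centre at least 18 mm past the line of the mouth and between the walls. Cup, jar and pitcher upright and within 20 mm of where they started (x of disc0 in the frame of tray between 0.018 and 0.1 m and y of disc0 in the frame of tray between -0.1 and 0.1 m and height (world z) of each of disc0, disc1, disc2 below 0.006 m and angle between each of disc0, disc1, disc2's own z axis and vertical below 0.15 rad and linear speed of each of disc0, disc1, disc2 below 0.02 m/s and x of disc1 in the frame of tray between 0.018 and 0.1 m and y of disc1 in the frame of tray between -0.1 and 0.1 m and x of disc2 in the frame of tray between 0.018 and 0.1 m and y of disc2 in the frame of tray between -0.1 and 0.1 m and distance of each of cup, jar, pitcher from where it was at the start of the episode below 0.02 m and angle between each of cup, jar, pitcher's own z axis and vertical below 0.2 rad); the robot touches nothing.
It fails at once if a disc is lifted off the counter (more than 20 mm) (height (world z) of any of disc0, disc1, disc2 above 0.02 m).
It fails at once if a disc is pinched, or pressed hard, by the fingers (more than 15 N) (contact force between the fingers and disc0 above 15 N or contact force between the fingers and disc1 above 15 N or contact force between the fingers and disc2 above 15 N).
It fails at once if the cup, jar or pitcher is shifted more than 20 mm or tipped (distance of any of cup, jar, pitcher from where it was at the start of the episode above 0.02 m or angle between any of cup, jar, pitcher's own z axis and vertical above 0.3 rad).
It also fails if it takes over 64 s, if anything falls off the work surface, if the arm or the gripper's body presses on something with over 40 N, if the wrist force passes 120 N, or if a joint passes its speed limit or range.

### The arm

A 7-joint arm with a two-finger parallel gripper is mounted at the origin on the work surface. World frame = base frame: x ahead of the robot, y to its left, z up, the work surface at z = 0. Lengths are in m, angles in rad, forces in N, time in s.
With the tool pointing down it reaches from about 0.4 to 0.9 m from the base axis. Payload 5.6 kg.
Tool frame: the origin (TCP) lies midway between the tips of the shut fingers; the grasp point (between the pads) lies 19 mm behind it; y points along the fingers, z is the direction in which the jaws open and shut, and the axes are right-handed (so a half turn about y gives the same grasp; the last joint's range is limited). The gripper opens to 92 mm and grips with 3 to 60 N. Pads are 20 mm wide; open, the fingers measure 128 mm over their backs; the gripper's body (75 mm by 189 mm) begins 69 mm behind the grasp point.
Start: joints at [-1.268, 0.468, -0.012, 1.603, 0.006, 1.071, -0.056], TCP at [0.22, 0.612, 0.215] pointing down, gripper open.
Joint ranges: [-2.53, 2.53], [-0.31, 2.02], [-1.57, 1.55], [0.28, 2.44], [-1.29, 4.43], [0.15, 1.84], [-2.92, 2.92]. Speed limits (rad/s): [2.57, 2.57, 3.14, 3.14, 3.14, 3.14, 3.14].

### API

Orientations are given as a 3x3 rotation matrix whose columns are the frame's x, y, z axes.
In Python, from station import env, effector, solver, viewer, workorder, search_frame, tip_of gives the robot as it stands. Calls block until the motion is done:
- env.reach(position, orientation): joint-space move of the TCP to a pose.
- env.movel(position, frame=None, rate=0.15): straight line of the TCP; frame=None keeps the orientation; rate is the mean speed in m/s.
- env.goto_joints(angles): joint-space move.
- effector.release() and effector.grasp(squeeze=None): open the fingers fully, or close them until they stop; squeeze is the grip in N (None keeps the last).
- env.pause(seconds).
- solver.inverse_kinematics(position, orientation): joint angles nearest the present ones, or None.
- env.sense(): the state.
- viewer.read_camera(name): name is "scene" or "top" or "wrist"; returns (picture, depth): 420x560x3 uint8, red, green, blue; 420x560 float32, m along the optical axis (not along the pixel's ray), 0 where there is no reading.
- viewer.camera_info(name): a dict with "intrinsics" (3x3 intrinsics, pixels), "eye" and "rotation" of the camera in the world; the wrist camera has in their place "T_tool_cam" (4x4, takes a point from camera to tool coordinates, whose origin is the TCP and whose axes are the tool frame's). Camera axes: x right, y up, looking along -z (the intrinsics and any distortion apply to the point x, -y, -z); pixel columns grow to the right and rows downward; lengths in m; the calibration is good to about 2 mm. A picture is of the moment at which its call begins: read the wrist's pose just before it. camera_info takes no time and is no camera call.
A pose or a line that the arm cannot do raises env.PlanningError and nothing moves.
- workorder.finish_job(): hands the job in, once; it reports no verdict.
Trained networks look in the newest picture that a camera, given by its name, has taken for a name from the list of things; names that differ only in an ending like _2 or _b are one class to them, and where a whole thing is asked for, a point or a joint stands for the part that bears it (a point fixed in the world has none). Each returns a list of dicts, best first, with "score" (0 to 1); they miss things now and then, are a little off and sometimes report something else, mostly with a low value. They report only what shows in the picture. A call takes as long as a camera call.
- search_frame(camera, name): "at" ([x, y, z] in m, in world coordinates, good to about 4 mm: the middle of the surface that is visible of it).
- tip_of(camera, name): "at" ([x, y, z] in m, in world coordinates, good to about 4 mm: a listed point, or the origin of a listed thing).
The state is a dict: "t": time; "joint_positions": joint angles; "joint_velocities": joint speeds; "tau": joint torques, N m; "ee_pos": TCP position; "tcp_rot": TCP orientation; "wrist_force": force on the tool from outside, world axes, zero at the start; "moment": the same for the moment, N m; "gripper_width": finger opening in m.
Only numpy, scipy, OpenCV 4.12 (cv2) and the standard library are available. Lean on these libraries where they do the work, as an engineer would, in place of code of your own. Each camera call takes 0.05 s, during which the arm holds its last target. There are 200 camera calls.

## Working session

There is one attempt and no reset: what is moved stays moved. The work goes in short steps, each a Python script; the robot and the scene stay as the last script left them, time stands still between calls to the robot, and variables do not carry over. Pictures are saved under pics/ and viewed, about 8 in all and at most 12, crops included, and the job is handed in when it is done.

```bash
mkdir -p pics; python3 - <<'E'
from station import env, effector, solver, viewer, workorder, search_frame, tip_of
import cv2,numpy as np
for c in ("top","scene"):
    p,d=viewer.read_camera(c); cv2.imwrite(f"pics/{c}0.png",p[:,:,::-1])
    for n in ("disc0","tray","cup","jar","pitcher"):
        for f in (search_frame,tip_of):
            print(c,n,f.__name__,[(np.round(r["at"],3).tolist(),round(r["score"],2)) for r in f(c,n)])
    print({k:np.round(v,3).tolist() for k,v in viewer.camera_info(c).items()})
s=env.sense(); print(s["t"],s["ee_pos"],s["tcp_rot"],s["gripper_width"])
E
```

```text
top disc0 call [([0.611, -0.182, 0.017], 0.79), ([0.484, -0.185, 0.015], 0.74), ([0.662, -0.002, 0.016], 0.62)]
top disc0 call [([0.486, -0.186, 0.0], 0.71), ([0.663, -0.002, 0.001], 0.54), ([0.612, -0.185, -0.002], 0.52)]
top tray call [([0.542, 0.227, 0.029], 0.88)]
top tray call []
top cup call [([0.444, 0.025, 0.012], 0.97), ([0.543, 0.227, 0.026], 0.43)]
top cup call [([0.445, 0.024, 0.003], 0.85)]
top jar call [([0.453, -0.348, 0.061], 0.56)]
top jar call [([0.453, -0.357, 0.003], 0.89)]
top pitcher call [([0.644, -0.403, 0.038], 0.88)]
top pitcher call [([0.635, -0.402, -0.0], 0.63)]
{'intrinsics': [[427.233, 0.0, 288.985], [0.0, 427.233, 211.577], [0.0, 0.0, 1.0]], 'eye': [0.48, -0.096, 0.972], 'rotation': [[-0.025, 0.995, -0.094], [-1.0, -0.024, 0.015], [0.013, 0.094, 0.995]]}
scene disc0 call [([0.665, -0.005, 0.016], 0.9), ([0.489, -0.191, 0.014], 0.7), ([0.619, -0.182, 0.011], 0.68)]
scene disc0 call [([0.483, -0.189, -0.002], 0.88), ([0.662, 0.001, -0.002], 0.81), ([0.615, -0.181, -0.0], 0.6)]
scene tray call [([0.54, 0.226, 0.023], 0.87)]
scene tray call []
scene cup call [([0.441, 0.024, 0.029], 0.58)]
scene cup call [([0.441, 0.022, -0.0], 0.98), ([0.482, -0.192, -0.001], 0.16)]
scene jar call [([0.472, -0.356, 0.062], 0.61)]
scene jar call [([0.455, -0.357, 0.002], 0.74)]
scene pitcher call [([0.627, -0.4, 0.038], 0.81)]
scene pitcher call [([0.636, -0.401, -0.004], 0.56)]
{'intrinsics': [[435.579, 0.0, 277.241], [0.0, 435.579, 213.308], [0.0, 0.0, 1.0]], 'eye': [0.842, -0.378, 0.68], 'rotation': [[0.698, -0.61, 0.375], [0.716, 0.595, -0.365], [-0.0, 0.523, 0.852]]}
1.1 [0.22034973 0.61152428 0.21460807] [[ 9.40786047e-01  7.78114990e-05  3.39000896e-01]
 [-3.39000900e-01  3.55740228e-05  9.40786048e-01]
 [ 6.11443470e-05 -9.99999996e-01  5.98457125e-05]] 0.09197604780284284
```

View pics/top0.png

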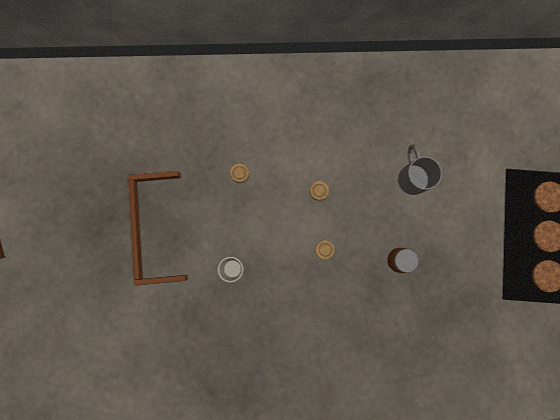

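View pics/scene0.png

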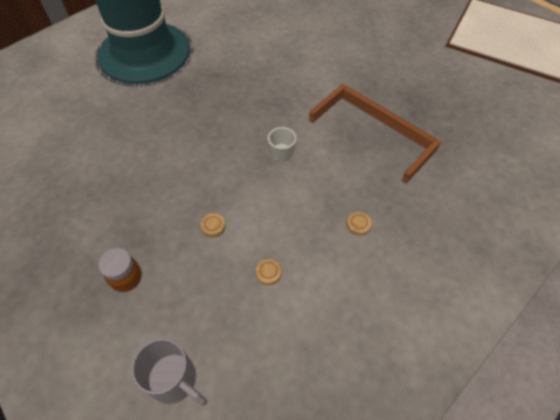

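The top view shows the discs at about px (240,173), (319,190) and (325,250). The cup is at (231,269), and the tray's wall ends are at (180,175) and (187,278). The scene view agrees. Next I'll fit the tray pose from the depth image and check the IK.

```bash
cat > h.py <<'E'
from station import env, effector, solver, viewer, workorder, search_frame, tip_of
import cv2,numpy as np
def cloud(c="top"):
    p,d=viewer.read_camera(c); i=viewer.camera_info(c); K=i["intrinsics"]
    v,u=np.mgrid[:d.shape[0],:d.shape[1]]
    q=np.dstack([(u-K[0][2])/K[0][0]*d,-(v-K[1][2])/K[1][1]*d,-d])
    return p,q@np.array(i["rotation"]).T+np.array(i["eye"]),d>0
def discs(P=None):
    p,w,ok=P or cloud(); h=cv2.cvtColor(p,cv2.COLOR_RGB2HSV)
    m=(ok&(h[...,1]>90)&(h[...,2]>90)&(abs(w[...,2]-.012)<.012)).astype(np.uint8)
    m=cv2.morphologyEx(m,cv2.MORPH_CLOSE,np.ones((5,5)))
    n,l,s,c=cv2.connectedComponentsWithStats(m)
    return [(np.median(w[l==k],0).round(4).tolist(),int(s[k,4])) for k in range(1,n) if s[k,4]>100]
def rot(d):
    d=np.array([d[0],d[1],0.])/np.hypot(*d[:2]); y=np.array([0,0,-1.])
    return np.column_stack([-d,y,np.cross(-d,y)])
E
python3 - <<'E'
from h import *
P=cloud(); p,w,ok=P
print(discs(P))
m=ok&(w[...,2]>.018)&(w[...,2]<.045)&(abs(w[...,0]-.54)<.16)&(abs(w[...,1]-.21)<.1)&(p[...,0]>p[...,2]*1.5)
q=w[m]; r=cv2.minAreaRect(q[:,:2].astype(np.float32)); print(m.sum(),r,np.round(cv2.boxPoints(r),4).tolist(),np.median(q[:,2]))
for pos,d in (([.627,-.23],[-.13,.42]),([.51,.2],[-.13,.42]),([.48,-.234],[.055,.43]),([.54,.2],[.055,.43]),([.67,-.05],[-.07,.25]),([.6,.2],[-.07,.25])):
  for s in (1,-1):
    R=rot(d); R=R@np.diag([s,1,s]); j=solver.inverse_kinematics(np.array(pos+[.006]),R); print(pos,s,None if j is None else np.round(j,2))
E
```

```text
[([0.6623, 0.0002, 0.0144], 282), ([0.6176, -0.1796, 0.0139], 282), ([0.5918, -0.7036, 0.012], 634), ([0.5016, -0.6955, 0.0119], 663), ([0.4838, -0.1876, 0.0141], 294), ([0.413, -0.6873, 0.0117], 697)]
1251 ((0.542302668094635, 0.18451116979122162), (0.2441093623638153, 0.11235610395669937), 3.638601064682007) [[0.41690000891685486, 0.23280000686645508], [0.42410001158714294, 0.12070000171661377], [0.6676999926567078, 0.13619999587535858], [0.6604999899864197, 0.2483000010251999]] 0.02914938261054245
[0.627, -0.23] 1 [-0.13  0.84  0.63  1.7  -0.64  0.82  1.1 ]
[0.627, -0.23] -1 [-0.38  1.08  1.1   1.72 -1.09  1.09 -1.74]
[0.51, 0.2] 1 [-0.67  0.62  0.3   1.99 -0.32  0.58  0.14]
[0.51, 0.2] -1 [-0.18  0.63 -0.32  1.96  0.34  0.6   2.72]
[0.48, -0.234] 1 [-0.13  0.69  0.68  2.04 -0.71  0.66  0.89]
[0.48, -0.234] -1 [-0.4   0.94  1.11  2.06 -1.11  0.93 -1.92]
[0.54, 0.2] 1 [-0.71  0.66  0.39  1.93 -0.41  0.63 -0.19]
[0.54, 0.2] -1 [-0.23  0.65 -0.23  1.9   0.24  0.62  2.4 ]
[0.67, -0.05] 1 [-0.26  0.78  0.41  1.68 -0.42  0.77  0.62]
[0.67, -0.05] -1 [-0.66  1.09  1.1   1.71 -1.09  1.1  -2.05]
[0.6, 0.2] 1 [-0.61  0.72  0.33  1.78 -0.34  0.7   0.17]
[0.6, 0.2] -1 [-0.14  0.73 -0.33  1.75  0.33  0.72  2.78]
```

The tray fit is good: 244 × 112 mm measured, against 244 × 112 mm expected, at height 29 mm. The mid-mouth point is (0.546, 0.1285) with a yaw of 3.6°. Pushing the first disc now, with a check halfway.

```bash
cat >> h.py <<'E'
Z=.006; BACK=.032
def start(c,t):
    c,t=np.array(c),np.array(t); d=(t-c)/np.linalg.norm(t-c); R=rot(d); a=c-d*(BACK+.02)
    env.reach(np.r_[a,.13],R); env.movel(np.r_[a,Z],rate=.12)
def push(p,c,t,rate=.08):
    c,t=np.array(c),np.array(t); d=(t-c)/np.linalg.norm(t-c)
    env.movel(np.r_[np.array(p)-d*BACK,Z],rate=rate)
    s=env.sense(); print("t",round(s["t"],1),s["ee_pos"].round(4),"F",np.round(s["wrist_force"],1))
def tray(p):
    v=np.array(p)-[.546,.1285]; return np.round([v@[-.0635,.998],v@[-.998,-.0635]],4)
def nets():
    for c in("top","scene"):
        viewer.read_camera(c)
        for n in("disc0","cup","jar","pitcher"): print(c,n,[np.round(r["at"],3).tolist() for r in tip_of(c,n) if r["score"]>.3])
E
python3 - <<'E'
from h import *
effector.grasp(5)
c,t=[.615,-.181],[.483,.180]
start(c,t); s=env.sense(); print(s["t"],s["ee_pos"],s["gripper_width"],s["wrist_force"])
m=(np.array(c)+(np.array(t)-c)*.3)
push(m,c,t); print("expect",m); print([x for x in discs() if x[0][1]>-.5])
p,_=viewer.read_camera("scene"); cv2.imwrite("pics/s1.png",p[:,:,::-1])
print([np.round(r["at"],3).tolist() for r in tip_of("scene","disc0")])
E
```

```text
6.9583 [ 0.63345807 -0.23021886  0.00689844] 0.0010820326861486062 [ 0.4838713   0.49758453 -0.47450355]
t 8.8 [ 0.5864 -0.1033  0.006 ] F [-0.6  1.2  0.4]
expect [ 0.5754 -0.0727]
[([0.6676, 0.007, 0.014], 183), ([0.4838, -0.1875, 0.0142], 296)]
[[0.485, -0.19, 0.001], [0.576, -0.071, 0.0], [0.662, -0.001, -0.0]]
```

View pics/s1.png

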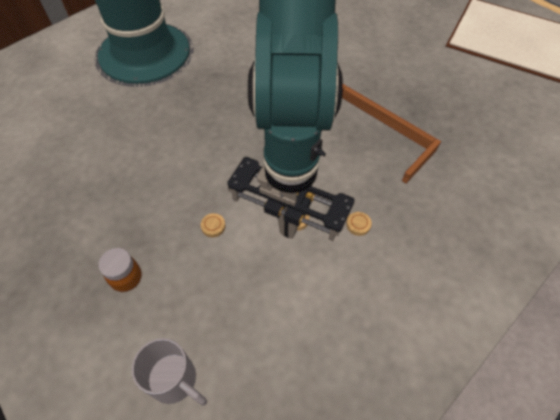

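The scene view shows the disc directly in front of the shut fingers, at about px (303,222), and the network puts it within 2 mm of plan. I'll finish this push and check it from above.

```bash
python3 - <<'E'
from h import *
c,t=[.615,-.181],[.483,.180]
push(t,c,t)
s=env.sense(); e=s["ee_pos"]; d=np.array(t)-c; d=d/np.linalg.norm(d)
env.movel(np.r_[e[:2]-d*.02,Z],rate=.1); env.movel(np.r_[e[:2]-d*.02,.13],rate=.15)
c2,t2=[.484,-.188],[.545,.183]
start(c2,t2)
D=[x for x in discs() if x[0][1]>-.5]; print(D,[tray(x[0][:2]) for x in D]); nets()
p,_=viewer.read_camera("top"); cv2.imwrite("pics/t2.png",p[:,:,::-1]); print(env.sense()["t"])
E
```

```text
t 12.5 [0.494  0.1498 0.006 ] F [ 0.5 -0.2  1.1]
[([0.6616, 0.0004, 0.0139], 282), ([0.4852, 0.1801, 0.0138], 315)] [array([-0.1352, -0.1072]), array([0.0554, 0.0574])]
top disc0 [[0.482, 0.177, 0.0], [0.485, -0.189, -0.0], [0.664, -0.006, 0.003]]
top cup [[0.45, 0.022, -0.002]]
top jar []
top pitcher [[0.637, -0.401, -0.002], [0.48, 0.178, -0.001]]
scene disc0 [[0.485, 0.182, -0.001], [0.662, -0.002, -0.002], [0.636, -0.403, -0.003], [0.483, -0.189, -0.002]]
scene cup [[0.442, 0.022, 0.001]]
scene jar [[0.458, -0.357, 0.0]]
scene pitcher [[0.634, -0.403, -0.002]]
16.9583
```

View pics/t2.png

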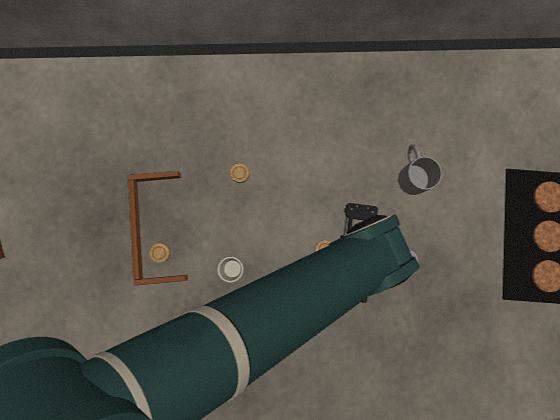

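The top view shows the first disc inside the tray at px (160,253), with the cup still at (231,269). The second disc is just ahead of the fingers at (324,248). Next come the second and third pushes.

```bash
python3 - <<'E'
from h import *
def go(c,t):
    push(t,c,t)
    e=env.sense()["ee_pos"]; d=np.array(t)-c; d=d/np.linalg.norm(d)
    env.movel(np.r_[e[:2]-d*.02,Z],rate=.1); env.movel(np.r_[e[:2]-d*.02,.13],rate=.15)
go([.484,-.188],[.545,.183])
c,t=[.662,0.],[.602,.187]
start(c,t); print([(x[0],tray(x[0][:2])) for x in discs() if x[0][1]>-.5])
go(c,t)
env.goto_joints([-1.268,.468,-.012,1.603,.006,1.071,-.056])
print([(x[0],tray(x[0][:2])) for x in discs() if x[0][1]>-.5]); nets()
p,_=viewer.read_camera("top"); cv2.imwrite("pics/t3.png",p[:,:,::-1]); print(env.sense()["t"])
E
```

```text
t 22.1 [0.5398 0.1513 0.006 ] F [-0.6 -0.7  0. ]
[([0.6518, -0.0043, 0.0137], array([-0.1393, -0.0972]))]
t 28.4 [0.6118 0.1562 0.006 ] F [ 0.3 -0.4  0.3]
[([0.6017, 0.1868, 0.0141], array([ 0.0546, -0.0593])), ([0.5447, 0.1829, 0.0139], array([ 0.0544, -0.0022])), ([0.4864, 0.1804, 0.0138], array([0.0556, 0.0562]))]
top disc0 [[0.548, 0.187, 0.001], [0.481, 0.176, 0.0], [0.604, 0.183, 0.006]]
top cup [[0.446, 0.02, 0.001]]
top jar [[0.455, -0.359, 0.0]]
top pitcher [[0.638, -0.401, 0.0]]
scene disc0 [[0.6, 0.184, 0.001], [0.543, 0.181, -0.001], [0.483, 0.182, -0.003]]
scene cup [[0.443, 0.02, 0.002]]
scene jar [[0.457, -0.355, -0.001]]
scene pitcher [[0.635, -0.404, -0.002]]
32.55
```

View pics/t3.png

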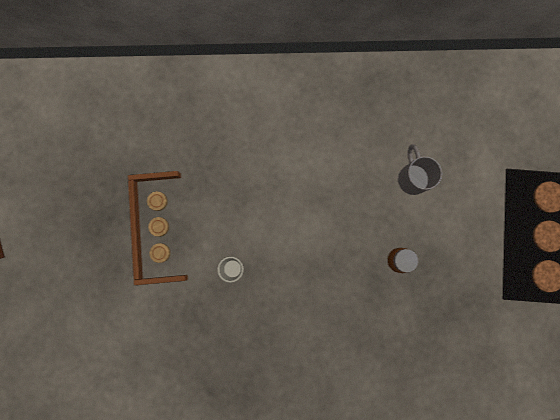

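All three discs are flat inside the tray, at px (157,201), (158,227) and (159,253). The cup, jar and pitcher are at the same pixels as at the start.

```bash
python3 -c "
from station import workorder
print(workorder.finish_job())"
```

```text
the job is handed in; nothing more can be done
None
```

I swept all three discs into the tray with the shut fingers, one straight push each, then moved the arm clear and handed the job in. The robot clock read about 32.6 s of the 64 s allowed, and the hand-in gave no verdict.

- **Discs:** by my own top-camera measurement, their centres are 54–56 mm past the mouth, at about -59, -2 and +56 mm across it. Their tops are at 14 mm, so they lie flat. The networks in both cameras agree with these positions to within about 6 mm.
- **Cup, jar and pitcher:** they sit at the same pixels as at the start, and the network positions changed by no more than about 5 mm, close to the networks' own error.
- **Forces:** the wrist read about 1 N at the points I checked; I did not record it throughout the pushes.
- **Readings that disagreed:**
  - Some network results were wrong, such as a disc reported as a pitcher and one top view that missed the jar.
  - The top camera's disc position was off whenever the gripper partly hid a disc.
  - The pictures and the other camera cleared all of these up.

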